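# Shut the valve and hold the suction pump's piston drawn

### The arm

A 6-joint arm with a two-finger parallel gripper is mounted at the origin on the work surface. World frame = base frame: x ahead of the robot, y to its left, z up, the work surface at z = 0. Lengths are in m, angles in rad, forces in N, time in s.
With the tool pointing down it reaches from about 0.3 to 0.875 m from the base axis. Payload 6.4 kg.
Tool frame: the origin (TCP) lies at the very end of the fingers, on their centre line; the grasp point (between the pads) lies behind it (grip_point_offset is the z of the grasp point in the tool frame, in m); z points along the fingers, y is the line along which they close (so a half turn about z gives the same grasp; the last joint's range is limited). The gripper opens to 88 mm and grips with 3 to 60 N. Pads are 18 mm wide; open, the fingers measure 123 mm over their backs; the gripper's body (75 mm by 187 mm) begins 45 mm behind the grasp point.
Start: joints at [1.037, 0.181, 1.607, -0, 1.354, -0.206], TCP at [0.185, 0.544, 0.239] pointing down, gripper open.
Joint ranges: [-2.99, 2.99], [-0.89, 2.07], [0.3, 2.58], [-1.14, 4.28], [0, 2.63], [-3.12, 3.12]. Speed limits (rad/s): [2.57, 2.57, 3.01, 3.14, 3.14, 3.14].

### API

Orientations are given as [roll, pitch, yaw] about the fixed x, y, z axes, in that order (R = Rz(yaw) Ry(pitch) Rx(roll)).
In Python, from station import * gives the robot as it stands. The module is installed in compiled form; this text tells all that it offers.
- The arm moves only by the shell command python3 -m handwheel 'ROWS' [OPENING] [FORCE]. ROWS is text: rows parted by semicolons, each of 4 numbers parted by spaces: the shift along the tool's x, y, z in m, then the turn about the tool's z in rad. A call has 1 to 12 rows; each row shifts and turns the commanded pose from where the row before left it, along the tool's axes as they then stand; what a row does not reach is not made up. A row lasts 1/12 s, in which the tool goes at most 41.7 mm and 7.16 degrees, less where a joint would pass 70% of its speed; a pose out of reach is approached as far as the arm can. A call with a gripper value outside its range is refused whole. OPENING is the finger opening in m, from 0 to 0.0881, set as the call begins (- or left out, the last holds). The fingers move at their own pace and stop on an object; FORCE is the grip in N (left out, the last holds). Time passes only in rows, so rows that do not move let the fingers close. It gives the time, the measured TCP pose, the force, the opening and the grip force at its end, in the units of the state.
- get_state(): the state, without advancing time (a new reading comes with each control period).
- snapshot(name): name is "scene" or "side" or "wrist"; returns (picture, depth): 420x560x3 uint8, blue, green, red; 420x560 float32, m along the optical axis (not along the pixel's ray), 0 where there is no reading.
- calibration(name): a dict with "fx", "fy", "cx", "cy" (pixels), "distortion" ([k1, k2, p1, p2, k3] as OpenCV has them; the pictures are not rectified), "extrinsics" (4x4, takes a point from world to camera coordinates); the wrist camera has in their place "T_tool_cam" (4x4, takes a point from camera to tool coordinates, whose origin is the TCP and whose axes are the flange's). Camera axes: x right, y down, z forward; pixel columns grow to the right and rows downward; lengths in m; the calibration is good to about 2 mm. A picture is of the moment at which its call begins: read the wrist's pose just before it. calibration takes no time and is no camera call.
- job_done(): hands the job in; it is judged then, once.
Trained networks look in the newest picture that a camera, given by its name, has taken for a name from the list of things; names that differ only in an ending like _2 or _b are one class to them, and where a whole thing is asked for, a point or a joint stands for the part that bears it (a point fixed in the world has none). Each returns a list of dicts, best first, with "conf" (0 to 1); they miss things now and then, are a little off and sometimes report something else, mostly with a low value. They report only what shows in the picture. A call takes as long as a camera call. They do not tell look-alikes from the thing itself.
- trace(camera, label): "mask" (420x560 bool, what is visible of it) and "location" ([row, column] in pixels, amid what is visible of it).
The state is a dict: "time_s": time; "joint_pos": joint angles; "qd": joint speeds; "joint_torque": joint torques, N m; "position": TCP position; "tcp_rot": TCP orientation; "force": force on the tool from outside, world axes, zero at the start; "wrist_torque": the same for the moment, N m; "gripper_width": finger opening in m; "grasp_force": force on a finger pad.
Only numpy, scipy, OpenCV 4.12 (cv2) and the standard library are available. Lean on these libraries where they do the work, as an engineer would, in place of code of your own. Each camera call takes 0.05 s, during which the arm holds its last target. There are 200 camera calls.

### The job

Leak-test the small hand pump of the suction table: move the blue-gripped shut-off blade from its wooden stand into the slot of the red valve, fully home so that the blue grip sits down on the valve, and let go of it. Only then take the pump's black knob and draw the piston rod straight up, without straining it sideways, until the whole red ring shows above the pump body while the yellow ring below it is still hidden inside. Finish holding the knob still there, and leave the other things on the bench where they are.

Things in the scene. Friction and masses are not known exactly. Their poses are not given: they have to be found in the camera images.
- blade_grip (a point): Loose upright shut-off blade: centre of its blue grip (16 mm thick along x, 44 mm wide along y, 50 mm tall; z up). Below it hangs, centred, a steel blade 4 mm thick (x), 50 mm wide (y), 60 mm long, tip 85 mm below this point. Alike under a half turn about z. At the start it stands 50 mm deep in the stand's slot: lift it over 55 mm to clear.
- blade: The same blade, 140 g; origin at the centre of its lower edge, same axes.
- stand: Fixed wooden stand that holds the blade at the start, 60 x 80 x 55 mm; origin at the centre of its underside on the table; z up.
- valve_slot (a point): Centre of the slot's mouth in the top of the red valve block (50 x 80 mm in plan, top 82 mm above the table) on the fixed pump unit. Slot 6 mm wide along x, 52 mm long along y, 65 mm deep, 2 mm chamfer; z up. With the blade home its grip rests on the block's top: grip centre 25 mm above this point.
- pump_mouth (a point): Centre of the bore's mouth in the top of the aluminium pump body (52 x 52 mm in plan, 122 mm above the table), on the same unit, 160 mm from the valve slot along that slot's -y. Bore vertical (z up), 17.2 mm across, 105 mm deep. x, y as for the valve slot.
- piston_knob (a point): Centre of the round black knob (30 mm across, 36 mm tall) on the loose steel piston rod; z up the rod. At the start it is 43 mm above the pump's mouth, with 25 mm of bare rod showing. A red ring spans 73 to 88 mm below this point, a yellow one 113 to 128 mm: the wanted draw is 45 to 70 mm. Only weight and slight rubbing resist; let go, it drops back.
- piston: The same piston, 250 g; rod 16 mm across; origin at the centre of its foot, 148 mm below the knob's centre, z along the rod.
- weight: Loose brass weight, 44 mm across, 47 mm tall, before the wooden stand on the robot's side; origin under its centre. Leave it.
- folder: Loose white folding bone, 30 x 150 x 6 mm, lying flat beyond the stand; origin under its centre, long along y. Leave it.
- jar: Loose jar, 60 mm across, 75 mm tall; origin under its centre. Leave it.
- brush: Loose brush lying on the bench at the left side, along its x; origin under its middle. Leave it.
- mug: Loose blue mug, 76 mm across, 90 mm tall; origin under its centre. Leave it.
- bottle: Loose white bottle, 60 mm across, 170 mm tall; origin under its centre. Leave it.
- unit: The fixed pump unit carrying valve and pump; origin at the centre of its base plate's underside on the table (plate 130 x 270 x 12 mm), x, y as for the valve slot; z up. A gauge 107 mm high stands between valve and pump.
There are look-alikes about, which are no part of the job. Leave any turquoise look-alike of the blade alone. Leave any green look-alike of the piston alone.

How it is judged:
On the way, in this order (a step that is already met when the one before it is completed fails the run):
1. the blade is fully home in the valve slot and let go, with the piston still down (z of blade_grip in the frame of valve_slot between 0.015 and 0.0285 m and horizontal distance between blade_grip and valve_slot below 0.006 m and angle between the x axis of blade_grip and the x axis of valve_slot, either way round below 0.1 rad and angle between blade_grip's own z axis and vertical below 0.08 rad and contact force between each of the arm, the fingers and blade below 0.1 N and z of piston_knob in the frame of pump_mouth below 0.055 m), for 0.2 s.
2. the piston is held drawn with the red ring out and the yellow ring in (z of blade_grip in the frame of valve_slot between 0.015 and 0.0285 m and horizontal distance between blade_grip and valve_slot below 0.006 m and angle between the x axis of blade_grip and the x axis of valve_slot, either way round below 0.1 rad and angle between blade_grip's own z axis and vertical below 0.08 rad and contact force between each of the arm, the fingers and blade below 0.1 N and z of piston_knob in the frame of pump_mouth between 0.085 and 0.114 m and horizontal distance between piston_knob and pump_mouth below 0.006 m and angle between piston_knob's own z axis and vertical below 0.06 rad and contact force between the fingers and piston above 1.5 N and linear speed of piston below 0.01 m/s), for 0.3 s.
At the end, for the whole second after the job is handed in: Blade home in the valve (grip centre under 28.5 mm above the slot, 6 mm sideways, 0.1 rad in line, 0.08 rad upright), untouched. Knob centre 85 to 114 mm above the pump mouth, within 6 mm sideways, rod within 0.06 rad of vertical, under 10 mm/s, gripped with over 1.5 N (all of step 2); the arm keeps its last pose, push and grip.
It fails at once if the piston is drawn more than 15 mm while the blade is not home in the valve (z of piston_knob in the frame of pump_mouth above 0.058 m and not (z of blade_grip in the frame of valve_slot between 0.015 and 0.0285 m and horizontal distance between blade_grip and valve_slot below 0.006 m)).
It fails at once if the piston is pulled out of the pump (z of piston_knob in the frame of pump_mouth above 0.143 m).
It fails at once if the piston is strained in its bore with more than 30 N (contact force between piston and unit above 30 N).
It fails at once if another thing on the bench is moved more than 30 mm (distance of any of weight, folder, jar, brush, mug, bottle from where it was at the start of the episode above 0.03 m).
It also fails if it takes over 59 s, if anything falls off the work surface, if the arm or the gripper's body presses on something with over 40 N, if the wrist force passes 120 N, or if a joint passes its speed limit or range.

## Working session

There is one attempt and no reset: what is moved stays moved. The work goes in short steps, Python scripts to look and compute and a shell command to move; the robot and the scene stay as the last step left them, time stands still between calls to the robot, and variables do not carry over. Pictures are saved under pics/ and viewed, at most 10 in all, crops included, and the job is handed in when it is done.

```bash
mkdir -p pics
cat > h.py <<'E'
from station import *
import numpy as np, cv2
from scipy.spatial.transform import Rotation as R
def T_tool():
    s=get_state(); T=np.eye(4); T[:3,:3]=R.from_euler('xyz',s['tcp_rot']).as_matrix(); T[:3,3]=s['position']; return T
def cam2world(name,T=None):
    c=calibration(name)
    if name=='wrist': return (T_tool() if T is None else T)@np.array(c['T_tool_cam'])
    return np.linalg.inv(np.array(c['extrinsics']))
def K(name):
    c=calibration(name); return np.array([[c['fx'],0,c['cx']],[0,c['fy'],c['cy']],[0,0,1.]]),np.array(c['distortion'],float)
def cloud(name,depth,M):
    k,d=K(name); h,w=depth.shape
    u,v=np.meshgrid(np.arange(w),np.arange(h))
    p=cv2.undistortPoints(np.stack([u,v],-1).reshape(-1,1,2).astype(np.float64),k,d).reshape(h,w,2)
    P=np.concatenate([p*depth[...,None],depth[...,None]],-1)
    return P@M[:3,:3].T+M[:3,3]
E
python3 - <<'E'
from h import *
s=get_state(); print(s)
for n in ('scene','side','wrist'):
    M=cam2world(n); p,d=snapshot(n); cv2.imwrite(f'pics/{n}0.png',p); np.savez(f'{n}0.npz',p=p,d=d,M=M); print(n,M.round(3).tolist())
    if n!='wrist':
        for l in ('blade_grip','stand','unit','piston_knob'):
            for r in trace(n,l): 
                C=cloud(n,d,M)[r['mask']&(d>0)]
                print(l,round(r['conf'],2),np.round(r['location']),r['mask'].sum(),np.median(C,0).round(3),C[:,2].max().round(3))
cv2.imwrite('pics/sw.png',np.hstack([cv2.imread('pics/side0.png')[:, :],cv2.imread('pics/wrist0.png')])[:, :])
E
```

```text
{'time_s': 0.0, 'joint_pos': array([ 1.03671311e+00,  1.81538387e-01,  1.60800470e+00, -2.42076363e-05,
        1.35378328e+00, -2.06288998e-01]), 'qd': array([-0.00117119,  0.00011464, -0.00065899,  0.00171918, -0.00048953,
       -0.00045242]), 'joint_torque': array([-4.45549995e-04, -4.33878386e+01, -3.41849005e+01,  7.01577659e-02,
        3.86166468e-02, -1.58166799e-04]), 'position': array([0.18483102, 0.54391932, 0.23781322]), 'tcp_rot': array([-3.13989086e+00, -3.31984933e-04,  2.81380339e+00]), 'force': array([-0.69979181,  0.19668646, -0.67153641]), 'wrist_torque': array([-0.0245801 , -0.00154049,  0.02128217]), 'grasp_force': 0.0, 'gripper_width': 0.08815953277874647}
scene [[-0.763, 0.454, -0.46, 1.047], [0.646, 0.55, -0.53, 0.584], [0.013, -0.702, -0.712, 0.876], [0.0, 0.0, 0.0, 1.0]]
blade_grip 0.98 [213. 302.] 439 [0.491 0.042 0.071] 0.113
blade_grip 0.65 [238. 319.] 307 [0.54  0.152 0.098] 0.118
stand 0.76 [254. 318.] 946 [0.552 0.166 0.048] 0.088
unit 0.73 [187. 252.] 3422 [ 0.526 -0.155  0.028] 0.125
piston_knob 0.69 [141. 232.] 146 [ 0.525 -0.24   0.171] 0.185
piston_knob 0.51 [235. 322.] 291 [0.54  0.153 0.097] 0.118
piston_knob 0.5 [130. 209.] 224 [ 0.524 -0.361  0.121] 0.17
side [[0.799, -0.434, 0.417, 0.028], [-0.602, -0.56, 0.569, -0.697], [-0.013, -0.706, -0.708, 1.049], [0.0, 0.0, 0.0, 1.0]]
blade_grip 0.93 [245. 260.] 417 [0.486 0.03  0.071] 0.115
blade_grip 0.57 [297. 303.] 3902 [ 0.495 -0.162  0.043] 0.606
blade_grip 0.46 [205. 248.] 200 [0.53  0.137 0.099] 0.121
stand 0.64 [225. 247.] 572 [0.519 0.13  0.052] 0.111
unit 0.79 [299. 307.] 3863 [ 0.495 -0.161  0.042] 0.606
piston_knob 0.63 [288. 344.] 263 [ 0.517 -0.257  0.174] 0.187
wrist [[0.322, 0.898, 0.3, 0.107], [0.947, -0.306, -0.103, 0.572], [-0.001, 0.317, -0.949, 0.384], [0.0, 0.0, 0.0, 1.0]]
```

View pics/scene0.png

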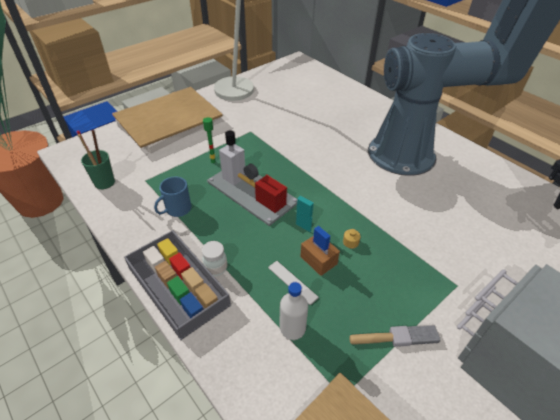

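View pics/side0.png

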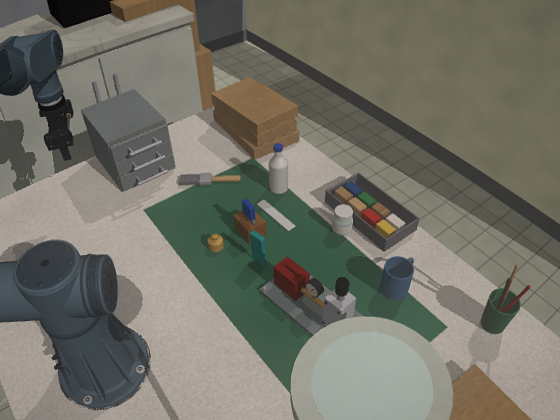

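Scene picture: blade candidates are the blue-gripped one in the wooden stand (row 238, col 320) and the turquoise look-alike (213, 303). Piston candidates are the black knob (141, 231) and the green look-alike (125, 209). I choose the blue grip in the wooden stand and the black knob on the pump. The close crop should confirm both.

Run:
```python
from h import *
z=np.load('scene0.npz'); cv2.imwrite('pics/crop0.png',cv2.resize(z['p'][105:285,190:370],None,fx=3.3,fy=3.3,interpolation=cv2.INTER_CUBIC))
for n in('scene','side'):
    z=np.load(n+'0.npz');p,d,M=z['p'],z['d'],z['M'];C=cloud(n,d,M);hsv=cv2.cvtColor(p,cv2.COLOR_BGR2HSV);H,S,V=cv2.split(hsv)
    w=(d>0)&(C[...,0]>.3)&(C[...,0]<.7)&(abs(C[...,1])<.45)
    for nm,m in dict(blue=(H>105)&(H<130)&(S>150)&(V>60)&(C[...,1]>.05)&(C[...,1]<.22),red=((H<6)|(H>174))&(S>150)&(abs(C[...,1]+.05)<.15)&(C[...,2]>.074),body=(S<70)&(C[...,2]>.112)&(C[...,2]<.128)&(C[...,1]<-.12)&(C[...,1]>-.31),knob=(V<70)&(C[...,2]>.175)&(C[...,1]<-.15),wood=(H>3)&(H<20)&(S>80)&(abs(C[...,2]-.055)<.006)&(C[...,1]>.06)).items():
        Q=C[m&w]
        if len(Q)>5: print(n,nm,len(Q),np.median(Q,0).round(3),Q.min(0).round(3),Q.max(0).round(3),cv2.minAreaRect((Q[:,:2]*1000).astype(np.float32)))
```

```text
scene blue 250 [0.541 0.153 0.1  ] [0.528 0.128 0.067] [0.543 0.172 0.118] ((535.71484375, 149.899169921875), (43.92735290527344, 15.227889060974121), 89.88609313964844)
scene red 352 [ 0.505 -0.086  0.081] [ 0.476 -0.129  0.074] [ 0.53  -0.047  0.086] ((503.0101013183594, -88.45191955566406), (49.22346496582031, 81.24378967285156), 6.889194011688232)
scene body 219 [ 0.527 -0.241  0.121] [ 0.491 -0.276  0.112] [ 0.55  -0.22   0.128] ((520.9305419921875, -248.680419921875), (54.0546989440918, 56.824161529541016), 8.256452560424805)
scene knob 49 [ 0.525 -0.244  0.182] [ 0.513 -0.258  0.175] [ 0.537 -0.235  0.185] ((523.5575561523438, -244.71473693847656), (23.8111572265625, 22.749446868896484), 52.9113655090332)
scene wood 397 [0.547 0.164 0.055] [0.503 0.108 0.049] [0.565 0.19  0.059] ((533.7471923828125, 149.15554809570312), (81.6470947265625, 61.85231018066406), 89.70552062988281)
side blue 99 [0.534 0.128 0.113] [0.527 0.121 0.068] [0.544 0.166 0.121] ((535.7904052734375, 143.2386474609375), (45.247650146484375, 15.424928665161133), 87.39222717285156)
side red 463 [ 0.502 -0.095  0.082] [ 0.473 -0.136  0.074] [ 0.532 -0.053  0.088] ((503.50762939453125, -93.31169128417969), (52.13469696044922, 80.69012451171875), 6.657880783081055)
side body 379 [ 0.513 -0.26   0.121] [ 0.489 -0.282  0.112] [ 0.552 -0.225  0.127] ((520.208740234375, -252.40017700195312), (58.10576629638672, 55.23749923706055), 8.789167404174805)
side knob 136 [ 0.52  -0.253  0.182] [ 0.507 -0.267  0.175] [ 0.537 -0.238  0.187] ((521.9888916015625, -252.63485717773438), (29.026390075683594, 29.096162796020508), 55.33916091918945)
side wood 303 [0.523 0.133 0.055] [0.419 0.105 0.049] [0.566 0.188 0.061] ((502.81939697265625, 152.43438720703125), (78.3475341796875, 152.45358276367188), 61.03520584106445)
```

View pics/crop0.png

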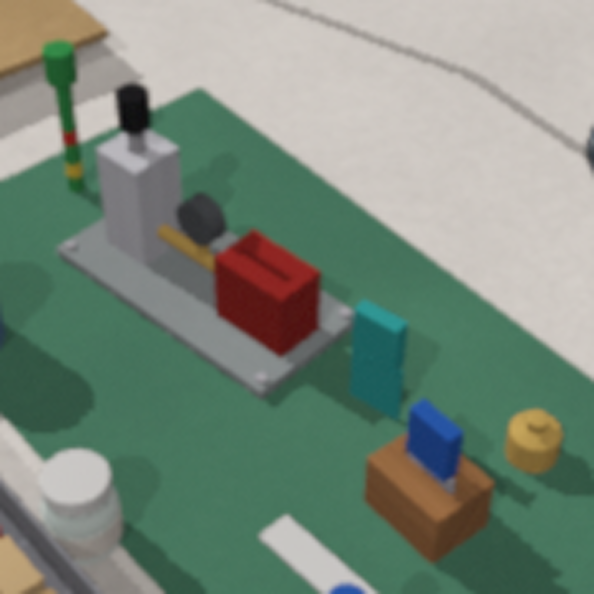

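The crop shows the blue grip in the wooden stand, with the turquoise piece free-standing beside it. The black knob sits on the aluminium pump, and the green one stands off the unit. Both choices hold, so I'm moving over the blade.

```bash
python3 -m handwheel '-0.035 -0.02 0 0;-0.035 -0.02 0 0;-0.035 -0.02 0 0;-0.035 -0.02 0 0;-0.035 -0.02 0 0;-0.035 -0.02 0 0;-0.035 -0.02 0 0;-0.035 -0.02 0 0;-0.035 -0.02 0 0;-0.035 -0.02 0 0;-0.035 -0.02 0 0;-0.035 -0.02 0 0'; python3 -m handwheel '-0.02 -0.011 0 0;-0.019 -0.011 0 0;0 0 0 0.124;0 0 0 0.124;0 0 0 0.124;0 0 0 0.124;0 0 0 0.124;0 0 0 0.124;0 0 0 0.124;0 0 0 0.124;0 0 0 0.124;0 0 0 0.124'
cat > w.py <<'E'
from h import *
import sys
def look(tag,boxes):
    M=cam2world('wrist'); p,d=snapshot('wrist'); cv2.imwrite(f'pics/{tag}.png',p); np.savez(tag+'.npz',p=p,d=d,M=M)
    C=cloud('wrist',d,M); hsv=cv2.cvtColor(p,cv2.COLOR_BGR2HSV); H,S,V=cv2.split(hsv)
    for nm,(hl,hh,sl,sh,vl,vh,lo,hi) in boxes.items():
        m=(S>=sl)&(S<=sh)&(V>=vl)&(V<=vh)&((H>=hl)&(H<=hh) if hl<=hh else (H>=hl)|(H<=hh))&(d>0)&(C>lo).all(-1)&(C<hi).all(-1)
        Q=C[m]
        if len(Q)>5: print(nm,len(Q),np.median(Q,0).round(4),Q.min(0).round(4),Q.max(0).round(4),cv2.minAreaRect((Q[:,:2]*1000).astype(np.float32)))
    s=get_state(); print(s['time_s'],s['position'].round(4),s['tcp_rot'].round(4),s['joint_pos'].round(2)); return p,d,C
E
python3 - <<'E'
from w import *
look('w1',dict(bluetop=(105,130,130,255,50,255,(.45,.08,.112),(.6,.22,.125)),blue=(105,130,130,255,50,255,(.45,.08,.06),(.6,.22,.125)),wood=(3,20,80,255,40,255,(.45,.08,.048),(.6,.22,.06))))
z=np.load('scene0.npz');C=cloud('scene',z['d'],z['M'])
Q=C[(C[...,2]>.14)&(C[...,2]<.2)&(C[...,1]>.1)&(C[...,1]<.4)&(C[...,0]>.45)&(C[...,0]<.9)];print('bottle',np.median(Q,0),Q.min(0),Q.max(0))
E
```

```text
time_s: 1.55
position: [0.5066, 0.1802, 0.239]
tcp_rot: [3.141, 0.001, 2.814]
force: [1.4, 0.9, -0.5]
gripper_width: 0.0881
grasp_force: 0.0
time_s: 2.55
position: [0.5353, 0.1486, 0.2387]
tcp_rot: [3.142, 0.0, 1.568]
force: [-0.3, -0.7, -0.2]
gripper_width: 0.0883
grasp_force: 0.0
bluetop 710 [0.5352 0.149  0.1139] [0.5274 0.1265 0.1121] [0.5436 0.1702 0.1164] ((535.2933959960938, 148.28179931640625), (43.855812072753906, 15.237558364868164), 87.95773315429688)
blue 849 [0.5352 0.1531 0.1138] [0.5274 0.1265 0.0686] [0.5436 0.1702 0.1164] ((535.2957763671875, 148.34823608398438), (43.98875427246094, 15.237558364868164), 87.95773315429688)
wood 2770 [0.5342 0.1564 0.054 ] [0.5051 0.1079 0.0481] [0.566  0.1885 0.0564] ((535.4275512695312, 148.1131591796875), (79.89596557617188, 59.8653450012207), 88.9455795288086)
2.6 [0.5354 0.1486 0.2388] [ 3.1414 -0.      1.5602] [0.06 0.14 1.66 0.   1.35 0.07]
bottle [0.71917654 0.25483297 0.16836572] [0.70180716 0.23763855 0.14015244] [0.72964074 0.26504063 0.17263119]
```

View pics/w1.png

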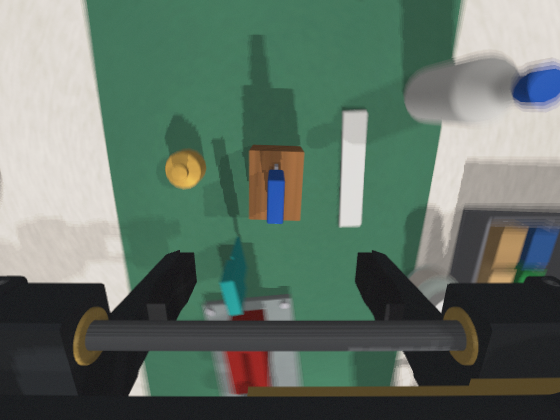

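The wrist view shows the blue grip at (195, 276), upright in the wooden stand and almost square to it. The brass weight (168, 186), the white bone (168, 353) and the turquoise piece (275, 234) are clear of the descent. Going down next.

```bash
python3 -c "
import station;print({k:getattr(station,k) for k in dir(station) if 'grip' in k.lower() or 'off' in k.lower()})"
python3 -m handwheel '0 0 0.03 0.015;0 0 0.03 0;0 0 0.03 0;0 0 0.03 0;0 0 0.02 0;0 0 0.015 0;0 0 0.01 0;0 0 0 0;0 0 0 0' 0.05; python3 -m handwheel '0 0 0 0;0 0 0 0;0 0 0 0;0 0 0 0;0 0 0 0;0 0 0 0;0 0 0 0;0 0 0 0' 0 30
```

```text
{'grip_point_offset': -0.0187}
time_s: 3.35
position: [0.5354, 0.1486, 0.0738]
tcp_rot: [-3.141, 0.0, 1.56]
force: [0.0, -0.3, 0.6]
gripper_width: 0.0502
grasp_force: 0.0
time_s: 4.02
position: [0.5356, 0.1486, 0.0742]
tcp_rot: [3.141, -0.0, 1.559]
force: [-0.9, -0.2, 5.0]
gripper_width: 0.016
grasp_force: 30.0
```

```bash
python3 -m handwheel '0 0 -0.01 0;0 0 -0.02 0;0 0 -0.03 0;0 0 -0.03 0;0 0 -0.03 0;0 0 -0.03 0;-0.03 0 0 0;-0.03 0 0 0;-0.03 0 0 0;-0.03 0 0 0;0 0 0 0;0 0 0 0'
cat > v.py <<'E'
from w import *
tag=sys.argv[1]
p,d,C=look(tag,dict(redtop=(174,6,130,255,40,255,(.44,-.16,.074),(.56,-.02,.09)),knob=(0,180,0,255,0,80,(.48,-.29,.172),(.56,-.21,.2)),body=(0,180,0,80,0,255,(.47,-.3,.114),(.57,-.2,.13)),blue=(105,130,130,255,50,255,(.4,-.2,.1),(.6,.3,.4))))
E
python3 v.py w2
```

```text
time_s: 5.02
position: [0.5337, 0.0273, 0.2239]
tcp_rot: [-3.141, -0.0, 1.556]
force: [-0.8, 0.5, -0.4]
gripper_width: 0.0159
grasp_force: 30.0
redtop 60 [ 0.4766 -0.055   0.0809] [ 0.473  -0.0649  0.0742] [ 0.4808 -0.0532  0.0826] ((475.1218566894531, -57.64093780517578), (12.833172798156738, 6.623226165771484), 62.35288619995117)
blue 3577 [0.5341 0.0455 0.263 ] [0.5248 0.005  0.2156] [0.5434 0.0497 0.3052] ((533.7301025390625, 27.232524871826172), (44.599571228027344, 18.611358642578125), 87.77547454833984)
5.0667 [0.5337 0.0284 0.2238] [-3.1413e+00 -5.0000e-04  1.5572e+00] [-0.17  0.1   1.72  0.    1.31 -0.16]
```

View pics/w2.png

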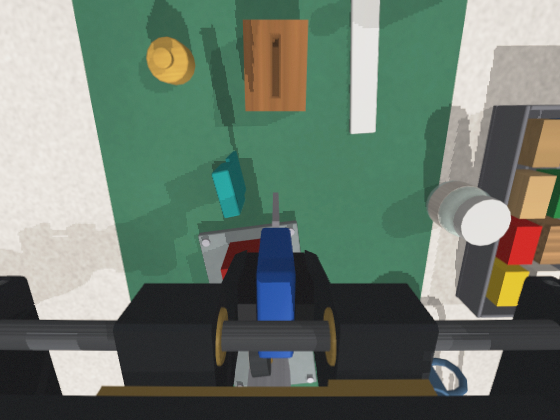

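The blade is held upright and the valve is hidden under the fingers. I'll shift to the robot side and past the valve, so the wrist camera sees the slot.

```bash
python3 -m handwheel '-0.02 -0.01 -0.01 0;-0.028 -0.015 0 0;-0.028 -0.015 0 0;-0.028 -0.015 0 0;-0.028 -0.015 0 0;-0.028 -0.015 0 0;-0.028 -0.015 0 0;-0.022 -0.01 0 0;0 0 0 0;0 0 0 0;0 0 0 0'
python3 v.py w3
```

```text
time_s: 5.98
position: [0.4218, -0.179, 0.2337]
tcp_rot: [3.141, -0.001, 1.56]
force: [0.9, 0.8, -1.1]
gripper_width: 0.0156
grasp_force: 30.0
redtop 4536 [ 0.502  -0.0884  0.0808] [ 0.4731 -0.1333  0.074 ] [ 0.5318 -0.0488  0.0834] ((502.2325439453125, -90.91427612304688), (49.8314094543457, 79.72061920166016), 7.148409366607666)
body 1759 [ 0.5175 -0.2374  0.121 ] [ 0.4934 -0.2633  0.114 ] [ 0.5482 -0.2208  0.1297] ((520.67919921875, -242.56610107421875), (52.08096694946289, 39.90934753417969), 4.677079677581787)
blue 3532 [ 0.4222 -0.1605  0.2728] [ 0.4129 -0.2     0.2257] [ 0.4315 -0.1568  0.315 ] ((422.2323913574219, -178.38775634765625), (18.668537139892578, 43.10367965698242), 0.12470416724681854)
6.0333 [ 0.4219 -0.1787  0.2337] [ 3.1415e+00 -7.0000e-04  1.5604e+00] [-0.66 -0.08  1.89  0.    1.33 -0.65]
```

View pics/w3.png

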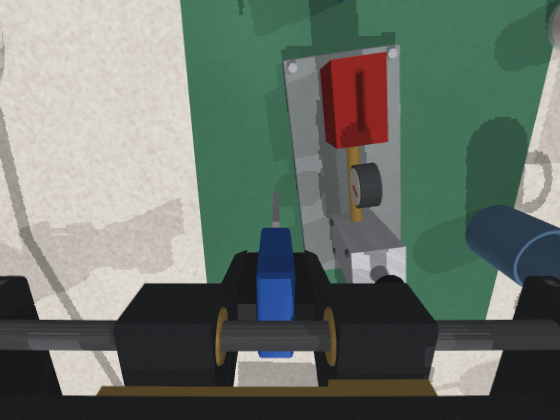

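The wrist view shows the red valve at (100, 355) with its dark slot at (100, 361), clear of everything. Next I fit the slot line.

Run:
```python
from h import *
z=np.load('w3.npz');p,d,M=z['p'],z['d'],z['M'];C=cloud('wrist',d,M)
# rays onto plane z=.082
k,dd=K('wrist');h,w=d.shape;u,v=np.meshgrid(np.arange(w),np.arange(h))
q=cv2.undistortPoints(np.stack([u,v],-1).reshape(-1,1,2).astype(float),k,dd).reshape(h,w,2);r=np.concatenate([q,np.ones((h,w,1))],-1)@M[:3,:3].T
P=M[:3,3]+r*((.082-M[2,3])/r[...,2])[...,None]
c=np.array([.5022,-.0909]);a=.125;L=(P[...,:2]-c)@np.array([[np.cos(a),-np.sin(a)],[np.sin(a),np.cos(a)]])
V=p.max(-1);m=(abs(L[...,0])<.012)&(abs(L[...,1])<.036)
dark=m&(V<np.median(V[m])*.65);print(dark.sum(),np.median(V[m]))
n,lab,st,ce=cv2.connectedComponentsWithStats(dark.astype(np.uint8));b=1+st[1:,4].argmax()
X=P[...,:2][lab==b];print(cv2.minAreaRect((X*1000).astype(np.float32)),L[lab==b].mean(0),L[lab==b].min(0),L[lab==b].max(0))
deep=(lab==b)&(C[...,2]<.07);print(deep.sum())
cv2.imwrite('pics/w3c.png',cv2.resize(p[40:160,300:410],None,fx=5,fy=5,interpolation=cv2.INTER_CUBIC))
Q=C[(p[...,2]>90)&(p[...,1]<60)&(abs(C[...,2]-.081)<.004)&(abs(C[...,1]+.09)<.06)]
print('topmed z',np.median(Q[:,2]))
```

```text
372 140.0
((502.51580810546875, -91.80783081054688), (7.6240434646606445, 51.98629379272461), 5.710948467254639) [-0.00042393 -0.00113357] [-0.00412971 -0.02701876] [0.00349421 0.0250625 ]
221
topmed z 0.08085890741436552
```

View pics/w3c.png

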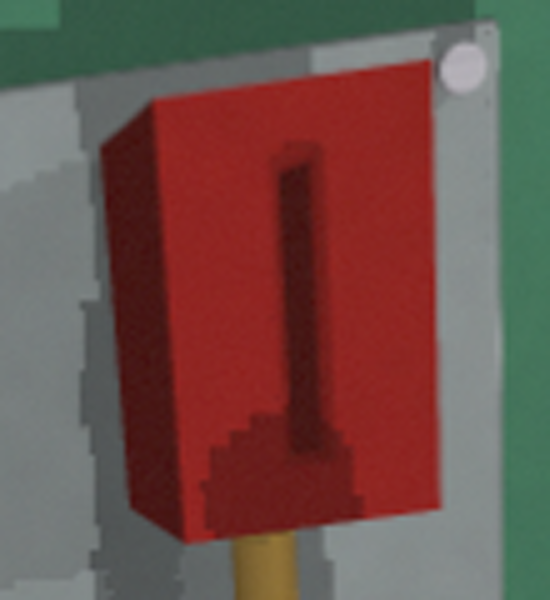

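```bash
python3 -m handwheel '0.022 0.02 0 0;0.022 0.02 0 0;0.022 0.02 0 0;0.0222 0.0194 0 0;0 0 0 -0.0625;0 0 0 -0.0625;0 0 0.02 0;0 0 0.02 0;0 0 0 0;0 0 0 0;0 0 0 0'
python3 - <<'E'
from h import *
s=get_state();print(s['position'],s['tcp_rot'])
im=[]
for n in('scene','side'):
    p,d=snapshot(n);k,dd=K(n);E=np.array(calibration(n)['extrinsics'])
    c=cv2.projectPoints(np.array([[.502,-.091,.1]]),cv2.Rodrigues(E[:3,:3])[0],E[:3,3],k,dd)[0].ravel().astype(int)
    im.append(cv2.resize(p[c[1]-60:c[1]+50,c[0]-35:c[0]+35],None,fx=5,fy=5,interpolation=cv2.INTER_CUBIC))
cv2.imwrite('pics/ss.png',np.hstack(im))
E
```

```text
time_s: 6.95
position: [0.5024, -0.0922, 0.1945]
tcp_rot: [3.141, 0.0, 1.685]
force: [-0.1, 0.3, -1.5]
gripper_width: 0.0159
grasp_force: 30.0
[ 0.50240224 -0.09215682  0.19453855] [3.14096685e+00 1.92381826e-04 1.68507639e+00]
```

View pics/ss.png

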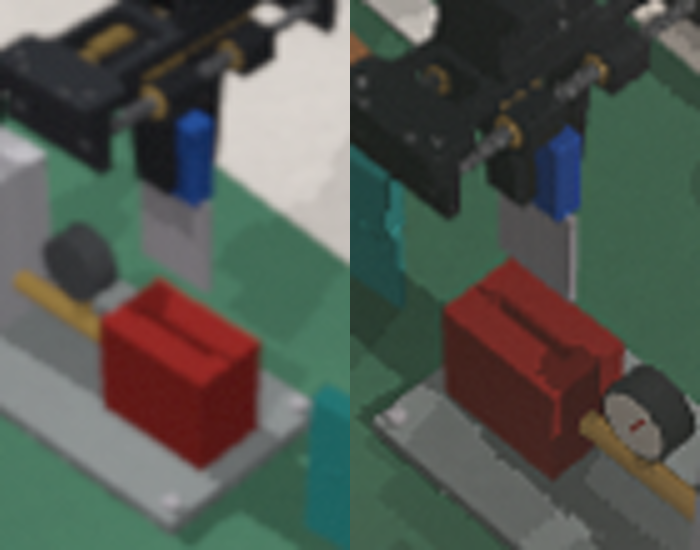

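The blade hangs above the slot and is lined up with it in both views. I'm lowering it while watching the force.

```bash
python3 -m handwheel '0.0009 0 0.02 0;0 0 0.018 0;0 0 0.004 0;0 0 0.004 0;0 0 0.004 0;0 0 0.003 0;0 0 0 0' - 20
```

```text
time_s: 7.63
position: [0.5017, -0.0917, 0.1406]
tcp_rot: [-3.142, -0.0, 1.684]
force: [-0.0, 1.8, -3.2]
gripper_width: 0.0155
grasp_force: 20.0
```

```bash
python3 -m handwheel '0 0 0.006 0;0 0 0.007 0;0 0 0.007 0;0 0 0.007 0;0 0 0.006 0;0 0 0.005 0;0 0 0 0'
```

```text
time_s: 8.22
position: [0.5014, -0.0918, 0.1014]
tcp_rot: [-3.141, -0.001, 1.684]
force: [1.6, 2.8, -4.0]
gripper_width: 0.0159
grasp_force: 20.0
```

```bash
python3 -m handwheel '0 0 0.004 0;0 0 0.003 0;0 0 0.003 0;0 0 0.002 0;0 0 0 0'
```

```text
time_s: 8.63
position: [0.5016, -0.0916, 0.0912]
tcp_rot: [-3.141, -0.001, 1.684]
force: [-2.1, 6.1, 6.8]
gripper_width: 0.0155
grasp_force: 20.0
```

Contact is at the expected height. I'm letting go, rising, and moving on for a look at both the blade and the knob.

```bash
python3 -m handwheel '0 0 -0.001 0;0 0 0 0;0 0 0 0;0 0 -0.005 0;0 0 -0.02 0;0 0 -0.03 0;0 0 -0.04 0;0 0 -0.04 0;0 0 -0.04 0;0 0 0 0;0 0 0 0' 0.06; python3 -m handwheel '-0.03 0 0 0;-0.04 0 0 0;-0.04 0 0 0;-0.04 0 0 0;-0.04 0 0 0;-0.04 0 0 0;-0.02 0 0 0;0 0 0 0;0 0 0 0;0 0 0 0'
sed -i 's/(.4,-.2,.1),(.6,.3,.4)/(.45,-.15,.122),(.56,-.03,.14)/' v.py; python3 v.py w4
```

```text
time_s: 9.55
position: [0.5032, -0.0928, 0.27]
tcp_rot: [3.136, 0.004, 1.684]
force: [0.1, 0.1, -0.5]
gripper_width: 0.06
grasp_force: 0.0
time_s: 10.38
position: [0.5293, -0.3392, 0.265]
tcp_rot: [-3.14, -0.003, 1.684]
force: [-0.5, 0.0, -0.5]
gripper_width: 0.0602
grasp_force: 0.0
knob 1342 [ 0.522  -0.2494  0.1819] [ 0.5075 -0.2641  0.1795] [ 0.5366 -0.2353  0.184 ] ((522.0684204101562, -249.7482147216797), (28.400230407714844, 28.503637313842773), 63.2376823425293)
body 2096 [ 0.5208 -0.2509  0.121 ] [ 0.4914 -0.2779  0.1141] [ 0.5506 -0.221   0.1234] ((520.9690551757812, -249.58999633789062), (55.10307693481445, 51.71493911743164), 6.464118480682373)
10.4333 [ 0.5296 -0.3388  0.2656] [-3.1403e+00 -1.9000e-03  1.6847e+00] [-0.76  0.28  1.43  0.    1.43 -0.87]
```

View pics/w4.png

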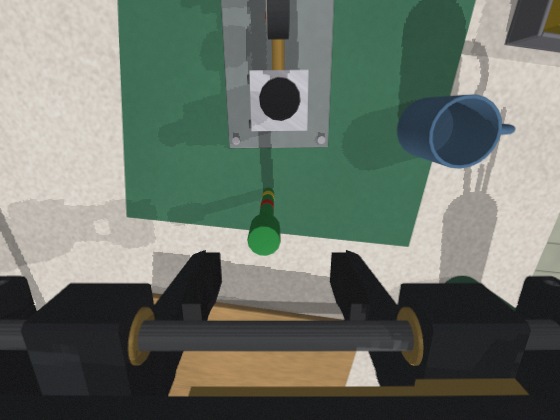

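The wrist view shows the black knob at (98, 280) on the pump and the green look-alike at (238, 264) apart from it. I'm checking the blade numerically with the outer cameras, then viewing a crop.

```bash
cat > b.py <<'E'
from h import *
for n in('scene','side'):
    M=cam2world(n);p,d=snapshot(n);C=cloud(n,d,M);H,S,V=cv2.split(cv2.cvtColor(p,cv2.COLOR_BGR2HSV))
    Q=C[(H>105)&(H<130)&(S>130)&(d>0)&(abs(C[...,0]-.5)<.07)&(abs(C[...,1]+.09)<.07)]
    T=Q[Q[:,2]>Q[:,2].max()-.006]
    print(n,len(Q),Q.min(0).round(3),Q.max(0).round(3),np.percentile(Q[:,2],[5,95]).round(4),cv2.minAreaRect((Q[:,:2]*1000).astype(np.float32)))
    Q=C[(V<70)&(d>0)&(abs(C[...,0]-.52)<.03)&(abs(C[...,1]+.25)<.03)&(C[...,2]>.13)&(C[...,2]<.26)];print(' knob',np.percentile(Q[:,2],[5,97]).round(4) if len(Q) else 0)
E
python3 b.py; python3 -m handwheel '0.03 0.001 0 0;0.03 0.001 0 0;0.0293 0 0 0;0 0 0.03 0;0 0 0.02 0;0 0 0 0;0 0 0 0;0 0 0 0'
```

```text
scene 206 [ 0.493 -0.112  0.082] [ 0.512 -0.067  0.135] [0.0877 0.1329] ((503.3639831542969, -89.7020492553711), (15.447317123413086, 44.71482849121094), 9.854206085205078)
 knob [0.1511 0.1839]
side 263 [ 0.491 -0.117  0.084] [ 0.512 -0.073  0.137] [0.0891 0.1342] ((500.9227600097656, -94.9052734375), (17.546550750732422, 44.188899993896484), 6.530426502227783)
 knob [0.1537 0.1847]
time_s: 11.2
position: [0.5224, -0.2515, 0.2181]
tcp_rot: [3.14, 0.001, 1.684]
force: [0.9, 0.8, 0.1]
gripper_width: 0.0599
grasp_force: 0.0
```

The blade grip spans 0.082 to 0.133, so it is home and free. Now I take the knob with a small centring correction.

```bash
python3 -m handwheel '0.0018 -0.0007 0.02 0;0 0 0.025 0;0 0 0.018 0;0 0 0.008 0;0 0 0 0;0 0 0 0'; python3 -m handwheel '0 0 0 0;0 0 0 0;0 0 0 0;0 0 0 0;0 0 0 0;0 0 0 0;0 0 0 0;0 0 0 0' 0.02 10
```

```text
time_s: 11.7
position: [0.5216, -0.2503, 0.147]
tcp_rot: [3.14, 0.001, 1.683]
force: [0.6, 0.3, 0.4]
gripper_width: 0.0601
grasp_force: 0.0
time_s: 12.37
position: [0.5213, -0.2499, 0.1463]
tcp_rot: [3.141, 0.001, 1.684]
force: [0.9, 0.3, 3.9]
gripper_width: 0.0297
grasp_force: 10.0
```

```bash
python3 -m handwheel '0 0 -0.002 0;0 0 -0.004 0;0 0 -0.004 0;0 0 -0.004 0;0 0 -0.004 0;0 0 -0.002 0;0 0 0 0'
```

```text
time_s: 12.95
position: [0.5209, -0.2498, 0.1664]
tcp_rot: [3.142, 0.0, 1.684]
force: [0.1, 0.3, -2.9]
gripper_width: 0.0297
grasp_force: 10.0
```

Lateral force is small and the load is about the piston's weight, so I'm continuing.

```bash
python3 -m handwheel '0 0 -0.003 0;0 0 -0.005 0;0 0 -0.006 0;0 0 -0.006 0;0 0 -0.006 0;0 0 -0.005 0;0 0 -0.004 0;0 0 -0.002 0;0 0 0 0;0 0 0 0;0 0 0 0;0 0 0 0'; python3 -m handwheel '0 0 0 0;0 0 0 0;0 0 0 0;0 0 0 0;0 0 0 0;0 0 0 0'
python3 b.py
python3 - <<'E'
from h import *
im=[]
for n in('scene','side'):
    p,d=snapshot(n);k,dd=K(n);E=np.array(calibration(n)['extrinsics'])
    c=cv2.projectPoints(np.array([[.515,-.2,.14]]),cv2.Rodrigues(E[:3,:3])[0],E[:3,3],k,dd)[0].ravel().astype(int)
    im.append(cv2.resize(p[c[1]-60:c[1]+60,c[0]-60:c[0]+60],None,fx=3.3,fy=4.5,interpolation=cv2.INTER_CUBIC))
cv2.imwrite('pics/fin.png',np.hstack(im))
E
```

```text
time_s: 13.95
position: [0.5207, -0.2495, 0.2023]
tcp_rot: [-3.141, -0.0, 1.684]
force: [-0.2, -0.5, -2.7]
gripper_width: 0.0298
grasp_force: 10.0
time_s: 14.45
position: [0.5209, -0.2497, 0.2027]
tcp_rot: [-3.142, 0.0, 1.684]
force: [0.1, -0.2, -3.3]
gripper_width: 0.0293
grasp_force: 10.0
scene 202 [ 0.494 -0.111  0.084] [ 0.511 -0.067  0.135] [0.0884 0.133 ] ((503.7566833496094, -89.12489318847656), (14.487616539001465, 43.860321044921875), 8.750048637390137)
 knob [0.2077 0.2546]
side 255 [ 0.492 -0.118  0.082] [ 0.511 -0.072  0.136] [0.089  0.1343] ((501.7711181640625, -95.21673583984375), (18.260921478271484, 46.31201934814453), 4.5802388191223145)
 knob [0.2051 0.249 ]
```

View pics/fin.png

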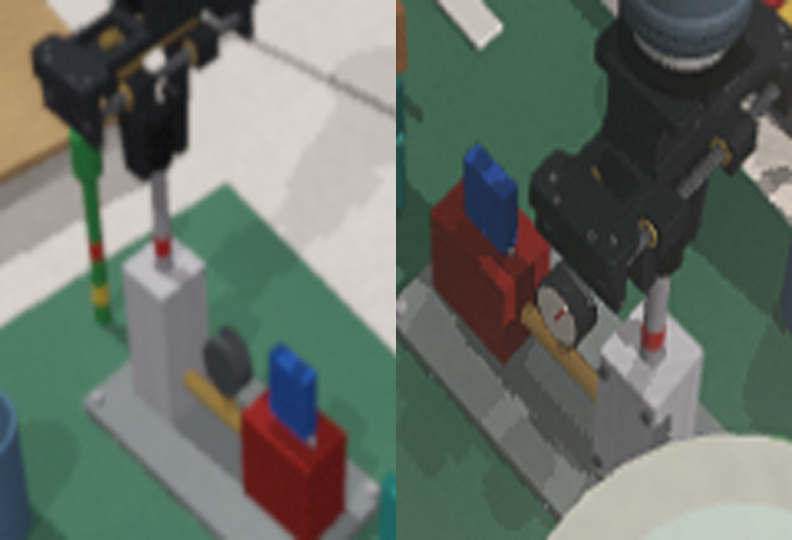

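The picture shows the blade home in the valve (left half, about (395, 295)). The red ring is out at (247, 162) with bare rod below it, and no yellow shows. Handing in.

```bash
python3 -c "
from station import *
print(job_done())"
```

```text
the job is handed in; nothing more can be done
None
```

The blade is home in the valve and released, the piston is drawn about 56 mm (red ring out, yellow ring still hidden) and held still at the knob, and the job is handed in; no verdict was returned.

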